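# Load test of a captive spring strut

## Robot

A 6-joint arm with a two-finger parallel gripper is mounted at the origin on a cart in front of the work surface, level with it; the furniture and walls round the work are solid. World frame = base frame: x ahead of the robot, y to its left, z up, the work surface at z = 0. Lengths are in mm, angles in degrees, forces in N, time in s.
With the tool pointing down it reaches from about 350 to 850 mm from the base axis. Payload 8.1 kg.
Tool frame: the origin (TCP) lies midway between the tips of the shut fingers; the grasp point (between the pads) lies 19 mm behind it (r.grip_point_offset is the distance from the TCP to the grasp point, in mm); z points along the fingers, y is the line along which they close (so a half turn about z gives the same grasp; the last joint's range is limited). The gripper opens to 85 mm and grips with 20 to 120 N. Pads are 22 mm wide; open, the fingers measure 114 mm over their backs; the gripper's body (76 mm by 85 mm) begins 54 mm behind the grasp point. The pads swing forward as they close: fully open they stand 13 mm farther back than shut.
Start: joints at [-73.19, 7.471, 85.268, -0, 87.261, -4.893], TCP at [221.903, -557.462, 231.292] pointing down, gripper open.
Joint ranges: [-169.43, 169.43], [-51.17, 129.36], [1.28, 143.12], [-76.62, 256.62], [0, 156.53], [-152.29, 152.29]. Speed limits (degrees/s): [136.94, 136.94, 159.86, 180, 180, 180].

## Interface

Orientations are given as [roll, pitch, yaw] about the fixed x, y, z axes, in that order (R = Rz(yaw) Ry(pitch) Rx(roll)).
In Python, from bench import r gives the robot as it stands.
- The arm moves only by the shell command python3 -m inch 'ROWS' [FORCE]. ROWS is JSON, one flat list of numbers, 7 for each row, row after row: the shift along the world's x, y, z in m, then the turn, a rotation vector about the world's x, y, z in degrees, then the closure in counts, from 0 (fully open) to 255 (shut). A call has 1 to 10 rows; each row shifts and turns the commanded pose from where the row before left it; what a row does not reach is not made up. A row lasts 1/10 s, in which the tool goes at most 50 mm and 8.59 degrees, less where a joint would pass 70% of its speed; a pose out of reach is approached as far as the arm can. A call with a gripper value outside its range is refused whole. The fingers move at their own pace and stop on an object; FORCE is the grip in N (left out, the last holds). Time passes only in rows, so rows that do not move let the fingers close. It gives the time, the measured TCP pose, the force and the opening at its end, in the units of the state.
- r.sense(): the state, without advancing time (a new reading comes with each control period).
- r.snapshot(name): name is "scene" or "top"; returns (picture, depth): 420x560x3 uint8, red, green, blue; 420x560 float32, mm along the optical axis (not along the pixel's ray), 0 where there is no reading.
- r.get_calibration(name): a dict with "fovy" (degrees; the focal length in pixels is half the picture's height over the tangent of half this angle, whatever the lens; pixels are square), "cx", "cy" (the principal point, pixels), "position" and "rotation" of the camera in the world. Camera axes: x right, y up, looking along -z (the intrinsics and any distortion apply to the point x, -y, -z); pixel columns grow to the right and rows downward; lengths in mm; the calibration is good to about 2 mm. A picture is of the moment at which its call begins. get_calibration takes no time and is no camera call.
- r.hand_in(): hands the job in, once; it reports no verdict.
The state is a dict: "time": time; "joint_pos": joint angles; "qd": joint speeds; "joint_efforts": joint torques, N m; "tool_pos": TCP position; "tcp_rot": TCP orientation; "ft_force": force on the tool from outside, world axes, zero at the start; "wrist_torque": the same for the moment, N m; "finger_gap": finger opening in mm.
Only numpy, scipy, OpenCV 4.12 (cv2) and the standard library are available. Lean on these libraries where they do the work, as an engineer would, in place of code of your own. Each camera call takes 0.05 s, during which the arm holds its last target. There are 200 camera calls.

## Task

Test the blue spring strut: stand it upright in the middle of the tester's round plate, set the aluminium cap level on its head, then press the cap down until the dial needle rests in the green band (20 N) for a moment, never reaching the red. Then take the cap off and set it back down on the bench, and stand the strut in the green tray if the brass drag pointer was left at or above the red mark, in the red tray if it was left below. Only the cap may push the pointer; leave the red mark, the sieve and the marker pen where they are.

Things in the scene. Friction and masses are not known exactly. Their poses are not given: they have to be found in the camera images.
- strut: Blue spring strut, loose, upright on the bench: 88 mm high, 0.32 kg; origin at the centre of its underside, z up. Steel foot 50 mm across (to 6 mm), blue housing 46 mm across (to 40 mm), bare coil 40 mm across (to 64 mm), steel head 46 mm across (64 to 88 mm). Grip it by the head, about 72 mm up. Its coil is captive, so its free height is the same whether sound or tired.
- strut_top (a point): Centre of the strut head's top face, 88 mm above its foot when unloaded; the edge is bevelled (39 mm across at the top, 46 mm at 3.5 mm below). Under load the head sinks along the axis: not before a hidden preload of 3 to 9 N, then 1 mm for each 0.5 N (tired) to 4.5 N (stiff); with 20 N on the dial it has sunk 2 to 21 mm.
- cap: Load cap, loose, aluminium, 0.16 to 0.24 kg, on the bench. Origin at the centre of its underside, z up. Skirt ring 50 mm inside, 57 mm outside (0 to 8 mm up), disc 84 mm across (8 to 14 mm), neck 16 mm, black knob 30 mm across (28 to 50 mm). Grip the knob, about 41 mm up. On the strut its skirt goes round the head with 2 mm play all round. Press it with the knob gripped, or push on the knob.
- cap_seat (a point): Centre of the underside of the cap's disc, 8 mm above the cap's origin; it lies on strut_top when the cap is seated.
- tester: Grey spring tester, fixed on the bench. Origin on the bench under the axis of its round plate; +x runs from the plate to the column, z up. Base 226 x 130 mm (x -116 to 110), top 40 mm up. Sloping round dial, 74 mm across, centred at x -84 mm, topmost 88 mm up. Ruled column at x 93 to 101 mm, 54 mm wide, 173 mm high.
- load_plate: The tester's round aluminium plate, 86 mm across, flat. Origin at the centre of its upper face, 60 mm above the bench when empty. It is a spring scale: it sinks straight down 0.4 mm for each newton on it, 13.5 mm at most.
- needle (a joint): Dial needle, rad: 0 with the plate empty, grows clockwise by 0.15 rad for each newton on the plate (the weight of strut and cap, about 5 N, counts). Green band 18 to 22 N = 2.7 to 3.3 rad; red from 26 N = 3.9 rad.
- drag_pointer: Brass drag pointer, a level arm 7 mm wide, 3 mm thick, on the column, reaching to 33 mm from the plate's axis at tester y 0. Slides down with 1 N of friction and stays where left. Origin on its upper edge, 38 mm from the axis, 141 to 144 mm above the bench at the start: just under the rim of a seated cap, which pushes it down. Its upper edge is compared with the red mark.
- mark_edge (a point): Upper edge of the red reference mark, clamped on the left side of the column, 125 to 136 mm above the bench.
- green_tray: Green open tray, 120 x 120 x 28 mm, walls and floor 4 mm, fixed on the bench. Origin at the centre of its underside.
- red_tray: Red open tray, same size as the green one, fixed on the bench. Origin at the centre of its underside.
- sieve: Test sieve with brass-coloured rim, 104 mm across, 36 mm high, loose on the bench left of the tester; a bystander.
- marker_1: Black and white marker pen, 135 mm long, lying loose near the trays; a bystander.
Mind the look-alikes: they are no part of the job. Leave any pink or turquoise look-alike of the cap alone.

How it is judged (in metres and radians):
On the way, in this order (a step that is already met when the one before it is completed fails the run):
1. the strut stands upright in the middle of the tester's plate (horizontal distance between strut and load_plate below 0.006 m and z of strut in the frame of load_plate between -0.002 and 0.002 m and angle between strut's own z axis and vertical below 0.06 rad), for 0.2 s.
2. the cap sits level on the strut's head, not yet loaded (dial below 12 N) (all of step 1 and horizontal distance between cap_seat and strut_top below 0.004 m and z of cap_seat in the frame of strut_top between -0.003 and 0.002 m and angle between cap's own z axis and vertical below 0.05 rad and value of joint needle below 1.8 rad), for 0.1 s.
3. the strut is loaded through the seated cap with the needle resting in the green band (18 to 22 N) for half a second (all of step 1 and horizontal distance between cap_seat and strut_top below 0.004 m and z of cap_seat in the frame of strut_top between -0.003 and 0.002 m and angle between cap's own z axis and vertical below 0.05 rad and value of joint needle between 2.7 and 3.3 rad), for 0.5 s.
At the end, for the whole second after the job is handed in: The strut stands upright and still on the floor of the green tray if the drag pointer's upper edge is above the red mark, of the red tray if below (within 2 mm of the mark either counts), within 40 mm of the tray's centre; the cap stands level and still on the bench itself (((z of drag_pointer in the frame of mark_edge above -0.002 m and x of strut in the frame of green_tray between -0.04 and 0.04 m and y of strut in the frame of green_tray between -0.04 and 0.04 m and z of strut in the frame of green_tray between 0.001 and 0.008 m) or (z of drag_pointer in the frame of mark_edge below 0.002 m and x of strut in the frame of red_tray between -0.04 and 0.04 m and y of strut in the frame of red_tray between -0.04 and 0.04 m and z of strut in the frame of red_tray between 0.001 and 0.008 m)) and angle between strut's own z axis and vertical below 0.08 rad and linear speed of each of strut, cap below 0.02 m/s and height (world z) of cap between -0.003 and 0.003 m and angle between cap's own z axis and vertical below 0.06 rad); the robot touches nothing.
It fails at once if the needle goes into the red (more than 26 N on the plate) (value of joint needle above 3.9 rad).
It fails at once if the fingers, the arm or the strut push the drag pointer (contact force between drag_pointer and the fingers above 0.5 N or contact force between drag_pointer and the arm above 0.5 N or contact force between drag_pointer and strut above 0.5 N).
It fails at once if the red mark is moved (2 mm) (distance of mark_edge from where it was at the start of the episode above 0.002 m).
It fails at once if a bystander is moved (20 mm) (distance of any of sieve, marker_1 from where it was at the start of the episode above 0.02 m).
It also fails if it takes over 69 s, if anything falls off the work surface, if the arm or the gripper's body presses on something with over 40 N, if the wrist force passes 120 N, or if a joint passes its speed limit or range.

## Working session

There is one attempt and no reset: what is moved stays moved. The work goes in short steps, Python scripts to look and compute and a shell command to move; the robot and the scene stay as the last step left them, time stands still between calls to the robot, and variables do not carry over. Pictures are saved under pics/ and viewed, on a budget of 10 in all, crops included, one or two more only if the job needs it, and the job is handed in when it is done.

```bash
ls; mkdir -p pics; python3 - <<'E'
from bench import r
import cv2,numpy as np
for n in("scene","top"):
    p,d=r.snapshot(n); cv2.imwrite(f"pics/{n}0.png",p[:,:,::-1]); np.savez(f"{n}0.npz",p=p,d=d)
    print(n,r.get_calibration(n))
print(r.sense())
E
```

```text
pics
scene {'fovy': 53.417150013424255, 'cx': 282.8907182786038, 'cy': 209.15675124862997, 'position': array([-244.89108839,  531.36365111,  551.30648968]), 'rotation': array([  65.05158809,    0.26578219, -127.57621539])}
top {'fovy': 56.37003033943525, 'cx': 293.1417556612568, 'cy': 214.88780288448518, 'position': array([ 422.10926041,  -50.44025102, 1178.01926639]), 'rotation': array([  5.59113027,   0.67268306, -90.80200586])}
{'time': 0.1, 'joint_pos': array([-7.31893353e+01,  7.51225767e+00,  8.53232780e+01, -4.99124419e-06,
        8.72618483e+01, -4.89333634e+00]), 'qd': array([-0.0137936 , -0.00900521,  0.01108665,  0.02047199, -0.00964192,
       -0.01404009]), 'joint_efforts': array([ 7.82983316e-04, -5.70951712e+01, -5.01940978e+01, -1.47705123e-04,
        8.09996476e-03, -5.04625223e-05]), 'tool_pos': array([ 221.76016124, -556.97740089,  230.33165593]), 'tcp_rot': array([-1.79902971e+02, -8.30198545e-03,  2.17039942e+01]), 'ft_force': array([ 0.13967777, -0.08899396, -0.11840526]), 'wrist_torque': array([ 0.04098279, -0.04191379, -0.01289291]), 'finger_gap': 85.53406173360925}
```

View pics/scene0.png

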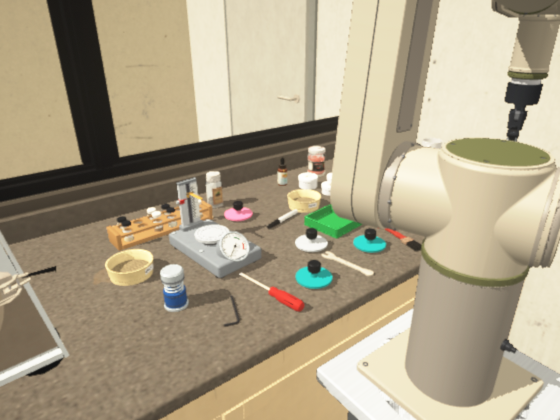

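View pics/top0.png

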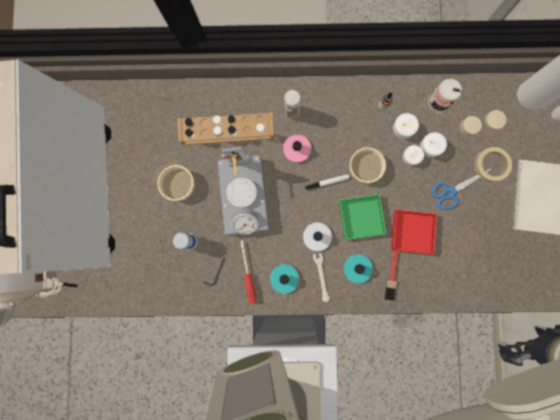

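```bash
cat > h.py <<'E'
import numpy as np,cv2
from scipy.spatial.transform import Rotation as R
from scipy.optimize import least_squares
from bench import r
def cam(n):
    c=r.get_calibration(n); f=210/np.tan(np.radians(c["fovy"]/2))
    return f,c["cx"],c["cy"],np.array(c["position"]),R.from_euler("xyz",c["rotation"],degrees=True).as_matrix()
def cloud(n,d):
    f,cx,cy,p,M=cam(n); v,u=np.mgrid[:420,:560]
    P=np.stack([(u-cx)/f*d,-(v-cy)/f*d,-d],-1)@M.T+p
    P[d<=0]=np.nan; return P
def proj(n,X):
    f,cx,cy,p,M=cam(n); q=(np.atleast_2d(X)-p)@M
    return np.stack([cx+f*q[:,0]/-q[:,2],cy-f*q[:,1]/-q[:,2]],-1)
def ray(n,u,v,z):
    f,cx,cy,p,M=cam(n); d=M@np.array([(u-cx)/f,-(v-cy)/f,-1]); return p+d*(z-p[2])/d[2]
def snap(n,name):
    p,d=r.snapshot(n); np.savez(name+".npz",p=p,d=d); return p,d
E
python3 - <<'E'
from h import *
for n in("top","scene"):
    z=np.load(n+"0.npz"); P=cloud(n,z["d"])
    print(n)
    pts=dict(strut=(181,240),capknob=(318,236),capdisc=(308,245),plate=(240,192),green=(362,217),red=(414,232),bench=(150,290),sieve=(176,183)) if n=="top" else dict(strut=(172,271),knob=(312,233),plate=(211,234),green=(332,220),bench=(400,270),b2=(100,320))
    for k,(u,v) in pts.items():
        w=P[v-2:v+3,u-2:u+3].reshape(-1,3); print(k,np.nanmedian(w,0).round(1),np.nanstd(w[:,2]).round(2))
z=np.load("top0.npz");p=z["p"][:,:,::-1]
a=cv2.resize(p[140:300,160:290],None,fx=3,fy=3,interpolation=cv2.INTER_CUBIC)
b=cv2.resize(p[180:290,290:445],None,fx=2.6,fy=2.6,interpolation=cv2.INTER_CUBIC)
b=cv2.copyMakeBorder(b,0,a.shape[0]-b.shape[0],0,0,cv2.BORDER_CONSTANT)
q=np.hstack([a,b]);print(q.shape);cv2.imwrite("pics/c1.png",q)
E
```

```text
top
strut [463.4 273.8  88.7] 1.96
capknob [ 470.6 -109.4   50.8] 2.19
capdisc [446.  -81.2  14.9] 6.51
plate [600.6 113.8  61.1] 2.27
green [ 527.7 -244.8    4.3] 2.2
red [ 480.4 -398.2    5. ] 2.1
bench [319.5 390.8   0.8] 1.81
sieve [638.5 314.5  12.6] 1.83
scene
strut [453.2 277.7  85.8] 0.92
knob [ 458.4 -101.1   45.8] 3.13
plate [591.1 116.4  57.8] 0.71
green [ 544.4 -256.6    1.6] 1.38
bench [ 253.3 -201.8   -2. ] 0.66
b2 [507.8 418.5  -1.7] 1.08
(480, 793, 3)
```

View pics/c1.png

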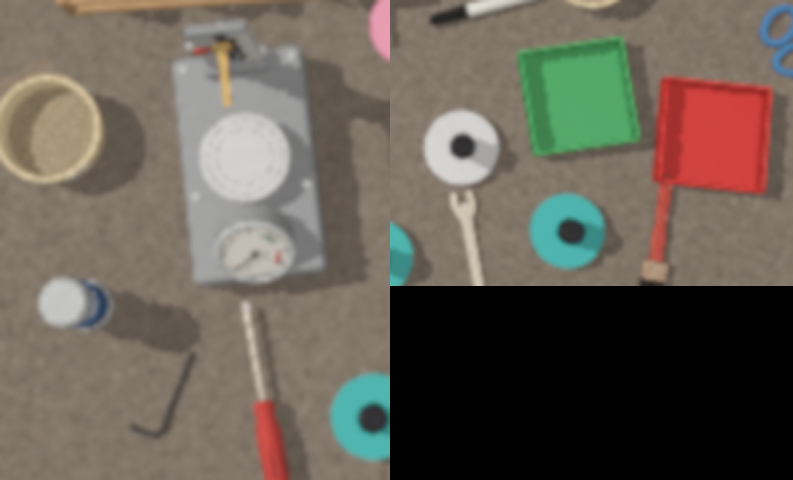

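```bash
cat >> h.py <<'E'
def blob(p,n,u,v,rad,zs,mask):
    m=np.zeros(mask.shape,np.uint8); cv2.circle(m,(u,v),rad,1,-1); m=(m&mask.astype(np.uint8))
    k,l,s,c=cv2.connectedComponentsWithStats(m); i=1+np.argmax(s[1:,4])
    cs,_=cv2.findContours((l==i).astype(np.uint8),cv2.RETR_EXTERNAL,cv2.CHAIN_APPROX_NONE)
    h=cv2.convexHull(max(cs,key=len)); e=cv2.fitEllipse(max(cs,key=len)); 
    return np.round(e[0],2),np.round(e[1],1),int(s[i,4]),c[i].round(2),ray(n,*e[0],zs).round(1)
E
python3 - <<'E'
from h import *
p=np.load("top0.npz")["p"]
S=4
g=p.astype(int); mn=g.min(2); sat=g.max(2)-mn
for (u,v) in((181,240),(240,192),(310,245),(150,290),(225,210)): print((u,v),g[v,u])
for th in(150,165,180,190):
    m=(mn>th)&(sat<40)
    for k,a in dict(strut=(182,241,16,88),plate=(241,192,19,60),cap=(317,237,17,14)).items():
        try: print(th,k,*blob(p,"top",*a[:3],a[3],m))
        except Exception as e: print(th,k,str(e)[:50])
m=(mn<70)&(sat<40)
print("knob",*blob(p,"top",318,237,10,50,m))
G=(g[...,1]>g[...,0]+40)&(g[...,1]>g[...,2]+40)
Rm=(g[...,0]>g[...,1]+80)&(g[...,0]>g[...,2]+80)
for k,M,c in(("green",G,(362,217)),("red",Rm,(414,232))):
    m=np.zeros(M.shape,np.uint8);cv2.circle(m,c,36,1,-1);m&=M.astype(np.uint8); m=cv2.morphologyEx(m,cv2.MORPH_OPEN,np.ones((9,9),np.uint8))
    cs,_=cv2.findContours(m,cv2.RETR_EXTERNAL,2);q=cv2.minAreaRect(max(cs,key=cv2.contourArea));print(k,q,ray("top",*q[0],24).round(1))
# tester: base top points
z=np.load("top0.npz");P=cloud("top",cv2.medianBlur(z["d"],5)).reshape(-1,3)
P=P[(abs(P[:,2]-40)<6)&(abs(P[:,0]-590)<140)&(abs(P[:,1]-115)<90)]
q=cv2.minAreaRect(P[:,:2].astype(np.float32));print("base",q,len(P))
c=[-111,0]
P=cloud("top",z["d"]).reshape(-1,3)
w=P[(P[:,2]>150)&(abs(P[:,0]-690)<50)&(abs(P[:,1]-115)<80)];print("column",len(w),np.median(w,0),np.ptp(w,0))
E
```

```text
(181, 240) [197 196 193]
(240, 192) [210 207 204]
(310, 245) [214 212 209]
(150, 290) [134 122 108]
(225, 210) [162 163 162]
150 strut [180.08 240.27] [14.4 15.3] 195 [180.09 240.27] [462.7 276.9  88. ]
150 plate [239.24 191.29] [32.5 36.9] 980 [239.2  191.28] [602.6 115.9  60. ]
150 cap [316.55 236.23] [27.4 28.3] 560 [316.37 236.27] [ 471.6 -106.9   14. ]
165 strut [180.06 240.19] [13.7 14.4] 174 [180.07 240.21] [462.9 277.   88. ]
165 plate [240.35 191.71] [29.5 30.4] 745 [240.35 191.72] [601.3 112.7  60. ]
165 cap [316.23 236.38] [25.7 26.9] 478 [315.35 236.19] [ 471.1 -106.    14. ]
180 strut [180.02 240.13] [12.6 13. ] 146 [180.01 240.14] [463.1 277.1  88. ]
180 plate [240.7  191.85] [28.1 28.9] 677 [240.71 191.87] [600.9 111.6  60. ]
180 cap [316.39 236.14] [24.8 25.7] 418 [315.11 235.85] [ 471.9 -106.4   14. ]
190 strut [180.01 240.4 ] [11.3 11.7] 120 [180.02 240.4 ] [462.3 277.1  88. ]
190 plate [240.65 191.98] [26.8 27.6] 617 [240.63 192.04] [600.5 111.8  60. ]
190 cap [316.41 236.26] [24.2 25. ] 382 [314.89 235.98] [ 471.5 -106.5   14. ]
knob [317.5 236. ] [6.2 7.2] 44 [317.5 236. ] [ 470.7 -107.9   50. ]
green ((362.0806579589844, 216.53790283203125), (40.94196701049805, 41.73311233520508), 81.46923065185547) [ 527.3 -241.9   24. ]
red ((413.9206848144531, 231.4517364501953), (43.266693115234375, 41.439697265625), 4.763641834259033) [ 481.  -392.4   24. ]
base ((599.021484375, 109.02307891845703), (231.66265869140625, 130.05747985839844), 6.198454856872559) 1946
column 111 [696.3254991  117.96623296 172.7043065 ] [13.63005351 52.34472838 28.01878752]
```

```bash
python3 -m inch '[0.022,0.04,0,0,0,-2,0, 0.022,0.04,0,0,0,-2,0, 0.022,0.04,0,0,0,-2,0, 0.022,0.04,0,0,0,-2,0, 0.022,0.04,0,0,0,-2,0, 0.022,0.04,0,0,0,-2,0, 0.022,0.04,0,0,0,-2,0, 0.022,0.04,0,0,0,-1.5,0, 0.022,0.04,0,0,0,0,0]' 60
python3 -m inch '[0.004,0.047,0,0,0,0,0, 0.004,0.047,0,0,0,0,0, 0.004,0.047,0,0,0,0,0, 0.004,0.047,0,0,0,0,0, 0.004,0.047,0,0,0,0,0, 0.004,0.047,0,0,0,0,0, 0.004,0.047,0,0,0,0,0, 0.004,0.047,0,0,0,0,0, 0.004,0.047,0,0,0,0,0, 0.004,0.047,0,0,0,0,0]'
python3 -m inch '[0,0,-0.02,0,0,0,0, 0,0,-0.02,0,0,0,0, 0,0,-0.02,0,0,0,0, 0,0,-0.02,0,0,0,0, 0,0,0,0,0,0,0]'
```

```text
time: 1.0
tool_pos: [420.2, -195.6, 231.0]
tcp_rot: [-180.0, 0.0, 6.1]
ft_force: [1.1, 0.5, 0.2]
finger_gap: 85.6
time: 2.0
tool_pos: [459.4, 274.5, 230.9]
tcp_rot: [180.0, 0.0, 6.2]
ft_force: [0.4, -0.6, 0.5]
finger_gap: 85.4
time: 2.5
tool_pos: [457.5, 271.5, 147.5]
tcp_rot: [179.9, 0.4, 6.2]
ft_force: [-1.0, -0.2, -0.2]
finger_gap: 85.3
```

```bash
python3 -m inch '[0.003,0.0045,0,0,0,0,0, 0,0,0,0,0,0,0, 0,0,0,0,0,0,0]'; python3 - <<'E'
from h import *
for i in range(3):
    p,d=snap("scene","s1"); s=r.sense(); print(s["tool_pos"].round(2),s["tcp_rot"].round(2))
u=proj("scene",[463,277,88])[0].round().astype(int);print(u)
x,y=u; q=cv2.resize(p[max(y-110,0):y+60,max(x-100,0):x+110,::-1],None,fx=3,fy=3,interpolation=2); cv2.imwrite("pics/s1.png",q);print(max(y-110,0),max(x-100,0),q.shape)
E
```

```text
time: 2.8
tool_pos: [463.8, 277.5, 152.8]
tcp_rot: [-180.0, -0.1, 6.2]
ft_force: [0.3, -0.0, 0.4]
finger_gap: 85.5
[463.66 277.4  152.6 ] [-1.7996e+02 -1.1000e-01  6.2100e+00]
[463.49 277.3  152.36] [-1.7997e+02 -9.0000e-02  6.2000e+00]
[463.33 277.22 152.12] [-1.7998e+02 -7.0000e-02  6.2000e+00]
[170 268]
158 70 (510, 630, 3)
```

View pics/s1.png

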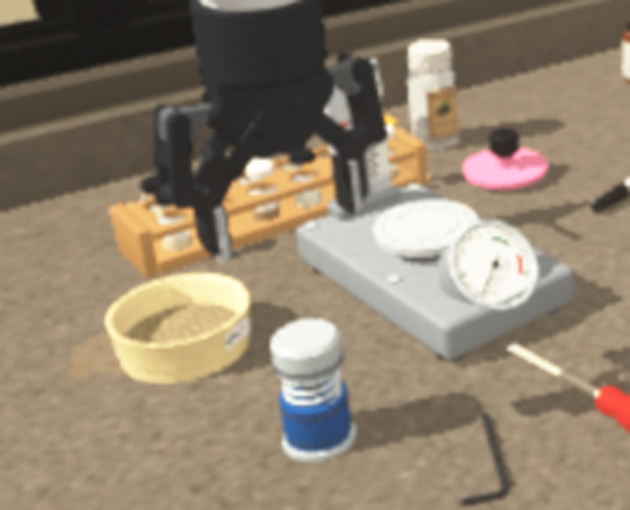

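```bash
python3 - <<'E'
from h import *
from h import R
p,d=snap("scene","s2");pt,dt=snap("top","t2")
s=r.sense();print(s["tool_pos"])
t=s["tool_pos"]
for z in(0,13): print(proj("scene",t+[0,0,z]), proj("top",t+[0,0,z]))
yv=np.array([np.sin(np.radians(6.2)),-np.cos(np.radians(6.2)),0])
for sgn in(-1,1): print([proj("scene",t+[0,0,13]+sgn*yv*w).round(1).tolist() for w in(43,57)])
print("strut top",proj("scene",[463,277,88]),proj("scene",[463,277,0]),[proj("scene",[463,277,88]+np.array(o))-proj("scene",[463,277,88]) for o in([5,0,0],[0,5,0],[0,0,5])])
# plate and strut ellipses in scene
g=p.astype(int);mn=g.min(2);sat=g.max(2)-mn
for th in(165,180,195):
    m=(mn>th)&(sat<40)
    print(th,*blob(p,"scene",172,271,14,88,m),*blob(p,"scene",211,234,20,60,m),*blob(p,"scene",311,242,20,14,m))
print(proj("scene",[[601,112,60],[471.4,-107,14]]))
E
```

```text
[463.08206495 277.07159483 151.72879369]
[[166.42822755 240.35809733]] [[172.76690303 239.32499967]]
[[165.61162473 234.51628047]] [[171.17488909 239.14761941]]
[[[145.1, 242.1]], [[138.1, 244.7]]]
[[[184.8, 227.4]], [[190.8, 225.2]]]
strut top [[170.32822863 267.9049648 ]] [[175.25674253 303.17743863]] [array([[-1.02205928, -1.06471559]]), array([[-2.33164143,  0.83770365]]), array([[-0.29305841, -2.09736552]])]
165 [170.09 272.14] [15.  23.9] 298 [170.2  272.06] [448.8 283.8  88. ] [211.14 238.17] [29.6 39.5] 915 [211.2  237.86] [568.7 128.4  60. ] [310.25 242.92] [16.  32.5] 400 [310.34 243.27] [ 463.3 -100.1   14. ]
180 [169.95 271.72] [13.9 23.4] 270 [170.08 271.59] [450.4 283.4  88. ] [211.13 238.25] [29.3 39.4] 893 [211.21 237.85] [568.4 128.6  60. ] [309.87 242.87] [15.3 32.3] 376 [310.08 243.26] [464.1 -99.5  14. ]
195 [169.99 271.44] [12.6 22.8] 240 [170.16 271.35] [451.3 282.9  88. ] [210.84 238.22] [28.3 39.6] 836 [211.01 237.67] [569.  129.1  60. ] [308.81 243.41] [13.6 31.4] 307 [308.69 243.9 ] [463.6 -95.4  14. ]
[[210.68001607 231.30731808]
 [310.20933876 240.90127932]]
```

```bash
python3 -m inch '[0,0,-0.03,0,0,0,0, 0,0,-0.03,0,0,0,0, 0,0,-0.02,0,0,0,0, 0,0,-0.01,0,0,0,0, 0,0,-0.008,0,0,0,0, 0,0,0,0,0,0,0, 0,0,0,0,0,0,30, 0,0,0,0,0,0,60, 0,0,0,0,0,0,80, 0,0,0,0,0,0,95]' 40
python3 -m inch '[0,0,0,0,0,0,105, 0,0,0,0,0,0,115, 0,0,0,0,0,0,125, 0,0,0,0,0,0,140, 0,0,0,0,0,0,160, 0,0,0,0,0,0,180, 0,0,0,0,0,0,180, 0,0,0,0,0,0,180]'
```

```text
time: 4.05
tool_pos: [463.3, 277.2, 54.0]
tcp_rot: [-180.0, -0.1, 6.2]
ft_force: [-0.1, 0.6, -0.3]
finger_gap: 53.2
time: 4.85
tool_pos: [463.0, 276.9, 53.4]
tcp_rot: [180.0, -0.0, 6.2]
ft_force: [1.1, -3.5, 3.3]
finger_gap: 44.6
```

```bash
python3 -m inch '[0,0,0.02,0,0,0,180, 0,0,0.04,0,0,0,180, 0,0,0.03,0,0,0,180, 0.023,-0.0275,0,0,0,0,180, 0.023,-0.0275,0,0,0,0,180, 0.023,-0.0275,0,0,0,0,180, 0.023,-0.0275,0,0,0,0,180, 0.023,-0.0275,0,0,0,0,180, 0.023,-0.0275,0,0,0,0,180, 0,0,0,0,0,0,180]'
python3 -m inch '[0,0,-0.02,0,0,0,180, 0,0,0,0,0,0,180, 0,0,0,0,0,0,180, 0,0,0,0,0,0,180, 0,0,0,0,0,0,180]'
python3 - <<'E'
from h import *
p,d=snap("scene","s3");pt,dt=snap("top","t3")
print(r.sense()["tool_pos"])
q=p[165:285,150:260,::-1]; cv2.imwrite("pics/s3.png",cv2.resize(q,None,fx=5,fy=5,interpolation=2))
E
```

```text
time: 5.85
tool_pos: [602.5, 108.6, 142.1]
tcp_rot: [180.0, 0.0, 6.0]
ft_force: [-0.9, -0.4, -2.5]
finger_gap: 44.3
time: 6.35
tool_pos: [601.2, 112.6, 124.2]
tcp_rot: [-180.0, -0.1, 6.2]
ft_force: [0.6, 0.8, -2.7]
finger_gap: 44.5
[601.23670932 112.41083476 124.11787353]
```

View pics/s3.png

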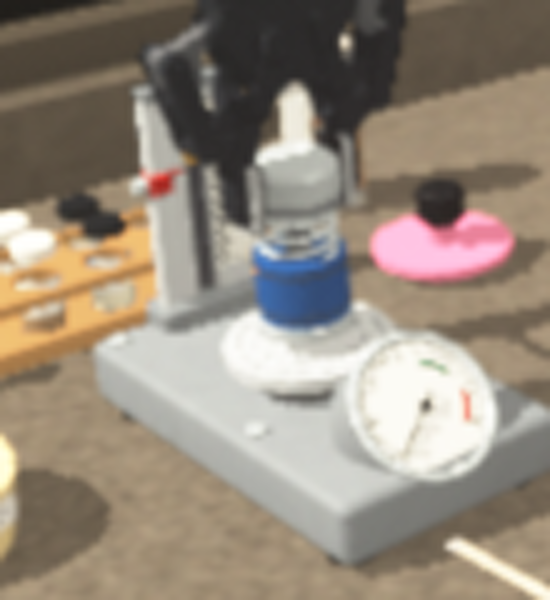

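```bash
cat >> h.py <<'E'
def prof(p,v,u0,u1,ch=None):
    g=p[v,u0:u1].astype(int); return g.sum(1)//3 if ch is None else g[:,ch]
def cyl(n,x,y,rad,zs):
    a=np.radians(np.arange(0,360,2)); 
    return [(z,*[f(proj(n,np.stack([x+rad*np.cos(a),y+rad*np.sin(a),0*a+z],-1)),0).round(2) for f in(np.min,np.max)]) for z in zs]
E
python3 - <<'E'
from h import *
p2=np.load("s2.npz")["p"];p3=np.load("s3.npz")["p"]
print("plate model",cyl("scene",601,112,43,[60,57]))
for v in(228,230,232,234,236,238): print(v,prof(p2,v,188,236))
print("housing model",cyl("scene",601,112,23,[70+10,70+40]))
for v in(217,219,221,223,225,227): print(v,(p3[v,196:226].astype(int)@[-1,0,1]))
E
```

```text
plate model [(60, array([193.23, 223.54]), array([227.93, 239.67])), (57, array([193.34, 224.57]), array([228.  , 240.76]))]
228 [ 98 121 123 125 130 132 152 165 170 182 216 236 245 248 249 249 249 246
 244 247 246 243 247 249 249 249 249 249 245 246 243 245 246 246 247 249
 245 242 241 224 178 150 145 144 146 147 149 147]
230 [154 169 174 193 204 205 207 216 236 246 243 241 247 248 243 238 246 249
 250 250 250 250 250 250 250 249 249 249 249 249 249 249 249 247 248 249
 248 245 244 246 236 189 155 147 143 142 143 130]
232 [208 209 210 210 209 210 220 242 249 243 245 250 250 247 249 250 250 250
 250 250 249 249 249 249 249 249 249 249 249 250 250 249 249 248 240 244
 249 249 243 240 236 227 215 202 198 203 207 213]
234 [208 208 208 208 209 213 236 248 250 245 247 250 247 248 250 250 250 250
 250 250 249 249 249 249 250 250 249 249 249 249 248 246 242 243 247 249
 247 234 206 206 209 226 242 242 240 242 245 235]
236 [207 208 209 209 209 209 221 242 250 250 247 246 249 250 249 244 248 249
 249 249 248 246 246 246 247 247 248 248 249 249 244 246 249 248 249 236
 206 219 224 230 242 234 
[... 414 characters left out ...]
 92  96  92  88
  69  58  62  58  39   2 -23 -30 -30 -31 -42 -80]
219 [-11 -11 -10 -14 -37   1  62  77  83  92  96  99  95  87  82  70  61  57
  55  47  46  51  54  27 -16 -35 -41 -43 -43 -44]
221 [ -9  -7  -6  -3  16  69 102 102  90  81  71  63  59  56  51  54  60  63
  62  64  65  65  59  29 -20 -40 -43 -43 -44 -45]
223 [ -5  -4  -4  -4   3  61 103 105 101  97  91  87  84  79  76  71  66  65
  65  65  66  65  61  38 -17 -42 -44 -43 -43 -43]
225 [ -6  -5  -5  -4   0  39  87 103 100  96  91  87  83  79  75  70  67  65
  64  64  65  63  56  34  -8 -24 -27 -35 -40 -44]
227 [ -5  -4  -6  -8  -8   4  36  69  77  81  82  83  81  77  70  62  55  52
  51  52  49  46  44  25   0 -11 -13 -14 -13 -19]
```

```bash
python3 - <<'E'
from h import *
p2=np.load("s2.npz")["p"];p3=np.load("s3.npz")["p"]
for u in(208,212,216): print(u,p2[218:252,u].astype(int).sum(1)//3)
for u in(206,209,212): print(u,p3[222:240,u].astype(int)@[-1,0,1], p3[222:240,u].astype(int).sum(1)//3)
a=np.radians(np.arange(360))
c=lambda x,y,rad,z:proj("scene",np.stack([x+rad*np.cos(a),y+rad*np.sin(a),0*a+z],-1))
for u in(208,212,216):
    q=c(601,112,43,60);print(u,[q[k][:,1].round(1)[np.argmin(abs(q[k][:,0]-u))] for k in(q[:,1]<231,q[:,1]>231)])
for u in(206,209,212):
    q=c(601,112,23,76.5);q=q[q[:,1]>q[:,1].mean()];print(u,q[np.argmin(abs(q[:,0]-u)),1])
E
```

```text
208 [136 191 226 176 140 139 160 213 243 246 246 250 250 250 249 249 249 249
 248 247 247 246 244 226 204 167 103 143 189 204 205 206 208 209]
212 [127 124 133 156 138 141 193 238 243 245 249 250 250 249 249 249 250 250
 247 245 249 248 241 199 185 154  95 125 169 203 205 205 207 207]
216 [138 137 134 141 140 142 192 240 247 244 245 249 249 249 249 250 249 249
 249 247 246 241 223 182 164 143 159 187 195 203 202 200 198 197]
206 [89 91 91 91 91 82 68 65 38  4 -7 -6 -4 -3 -4 -4 -5 -5] [100 101 101 102 102 102  99 107 163 210 212 233 247 249 248 248 247 243]
209 [ 77  79  80  79  79  77  62  47  45  17  -5  -9 -11 -11  -7  -6  -5  -5] [ 91  92  92  92  92  91  88  89 128 177 191 194 197 216 234 241 246 244]
212 [ 67  66  67  67  64  55  43  45  30   6  -6 -10 -12 -12 -10  -6  -4  -4] [ 83  83  83  83  83  84  82  87 136 181 173 180 195 201 223 243 248 247]
208 [np.float64(224.0), np.float64(239.7)]
212 [np.float64(223.6), np.float64(239.4)]
216 [np.float64(223.6), np.float64(238.7)]
206 229.5688774466872
209 229.7559604451161
212 229.4652047594401
```

```bash
python3 -m inch '[-0.001,0,-0.003,0,0,0,180, 0,0,-0.003,0,0,0,180, 0,0,-0.002,0,0,0,180, 0,0,-0.001,0,0,0,180, 0,0,-0.001,0,0,0,180, 0,0,0,0,0,0,180, 0,0,0,0,0,0,180, 0,0,0,0,0,0,150,  0,0,0,0,0,0,130, 0,0,0,0,0,0,110]' 20
python3 -m inch '[0,0,0,0,0,0,80, 0,0,0,0,0,0,0, 0,0,0,0,0,0,0, 0,0,0,0,0,0,0]'
```

```text
time: 7.45
tool_pos: [600.2, 112.1, 113.5]
tcp_rot: [-180.0, -0.0, 6.2]
ft_force: [-0.5, 0.6, -0.8]
finger_gap: 48.6
time: 7.85
tool_pos: [600.0, 112.0, 113.4]
tcp_rot: [-180.0, -0.0, 6.2]
ft_force: [-1.6, 0.2, 0.0]
finger_gap: 85.3
```

```bash
python3 -m inch '[0,0,0.02,0,0,0,0, 0,0,0.04,0,0,0,0, 0,0,0.04,0,0,0,0, -0.0215,-0.0365,0,0,0,0,0, -0.0215,-0.0365,0,0,0,0,0, -0.0215,-0.0365,0,0,0,0,0, -0.0215,-0.0365,0,0,0,0,0, -0.0215,-0.0365,0,0,0,0,0, -0.0215,-0.0365,0,0,0,0,0, 0,0,0,0,0,0,0]' 
python3 -m inch '[0,0,0,0,0,0,0, 0,0,0,0,0,0,0]'
python3 - <<'E'
from h import *
p,d=snap("scene","s4");pt,dt=snap("top","t4")
print(r.sense()["tool_pos"])
g=pt.astype(int);mn=g.min(2);sat=g.max(2)-mn
u=proj("top",[600,112,148])[0].round().astype(int);print(u,g[u[1],u[0]],g[u[1]-12:u[1]+13,u[0]].sum(1)//3,g[u[1],u[0]-16:u[0]+17].sum(1)//3)
a=cv2.resize(p[165:285,150:260,::-1],None,fx=3.6,fy=3.6,interpolation=2)
b=cv2.resize(pt[130:250,205:305,::-1],None,fx=3.6,fy=3.6,interpolation=2)
cv2.imwrite("pics/s4.png",np.hstack([a,b]))
E
```

```text
time: 8.85
tool_pos: [468.9, -110.7, 213.5]
tcp_rot: [179.9, 0.0, 6.0]
ft_force: [0.1, 0.5, 0.4]
finger_gap: 85.1
time: 9.05
tool_pos: [471.3, -106.4, 213.5]
tcp_rot: [-180.0, -0.0, 6.2]
ft_force: [0.6, -0.5, 0.9]
finger_gap: 85.4
[ 471.40171529 -106.01272654  213.29979442]
[236 187] [193 193 190] [158 155 160 170 177 182 189 192 192 192 192 192 192 192 193 193 193 193
 193 190 173 139 112 122 159] [143 155 159 159 158 158 162 173 188 195 194 193 193 192 192 191 192 193
 193 193 194 193 193 180 146 118 124 155 174 179 186 195 193]
```

View pics/s4.png

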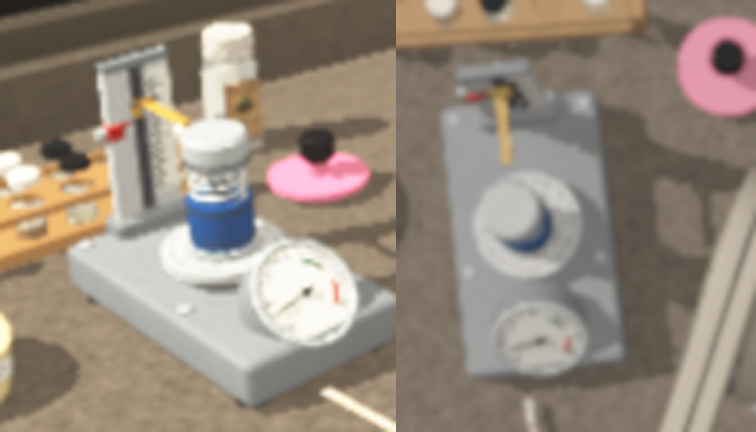

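```bash
python3 - <<'E'
from h import *
a=np.radians(np.arange(360))
def fit(img,n,parts,x0,show=None):
    # maximise gradient contrast along projected circle(s): blurred grad magnitude
    g=cv2.GaussianBlur(img.astype(np.float32),(0,0),0.8)
    gm=sum(cv2.Sobel(g[...,c],cv2.CV_32F,1,0)**2+cv2.Sobel(g[...,c],cv2.CV_32F,0,1)**2 for c in range(3))**.5
    best=None
    for dx in np.arange(-8,8.1,.5):
        for dy in np.arange(-8,8.1,.5):
            s=0
            for rad,z,am in parts:
                A=a[am]; q=proj(n,np.stack([x0[0]+dx+rad*np.cos(A),x0[1]+dy+rad*np.sin(A),0*A+z],-1)).astype(np.float32)
                s+=np.minimum(cv2.remap(gm,q[:,0],q[:,1],1),200).mean()
            if best is None or s>best[0]: best=(s,x0[0]+dx,x0[1]+dy)
    return best
al=slice(None)
L=lambda n:np.load(n+".npz")["p"]
print("plate top t0",fit(L("top0"),"top",[(43,60,al)],(601,112)))
print("plate scene s2",fit(L("s2"),"scene",[(43,60,al)],(601,112)))
print("strut bench top t0",fit(L("top0"),"top",[(23,85,al)],(463,277)))
print("strut bench scene",fit(L("s2"),"scene",[(21,88,al)],(463,277)))
print("strut plate top t4",fit(L("t4"),"top",[(23,143.7,al)],(601,112)))
print("strut plate scene s4",fit(L("s4"),"scene",[(21,146.7,al)],(601,112)))
print("cap top",fit(L("top0"),"top",[(42,14,al)],(471,-107)))
print("cap scene",fit(L("s2"),"scene",[(42,14,al)],(471,-107)))
print("knob top",fit(L("top0"),"top",[(15,50,al)],(471,-107)))
print("knob scene",fit(L("s2"),"scene",[(15,50,al)],(471,-107)))
E
```

```text
plate top t0 (np.float32(181.509), np.float64(601.0), np.float64(111.5))
plate scene s2 (np.float32(172.51123), np.float64(593.0), np.float64(114.5))Traceback (most recent call last):
  File "<stdin>", line 20, in <module>
  File "<stdin>", line 12, in fit
  File "h.py", line 13, in proj
    f,cx,cy,p,M=cam(n); q=(np.atleast_2d(X)-p)@M
                ~~~^^^
  File "h.py", line 6, in cam
    c=r.get_calibration(n); f=210/np.tan(np.radians(c["fovy"]/2))
ValueError: time passes only in moves, steps and waits
```

```bash
sed -i 's/^def cam(n):/import functools\n@functools.lru_cache\ndef cam(n):/' h.py; cat >> h.py <<'E'
a=np.radians(np.arange(360)); al=slice(None)
def fit(img,n,parts,x0):
    g=cv2.GaussianBlur(img.astype(np.float32),(0,0),0.8)
    gm=sum(cv2.Sobel(g[...,c],cv2.CV_32F,1,0)**2+cv2.Sobel(g[...,c],cv2.CV_32F,0,1)**2 for c in range(3))**.5
    best=(-1,)
    for dx in np.arange(-9,9.1,.5):
        for dy in np.arange(-9,9.1,.5):
            s=0
            for rad,z,am in parts:
                A=a[am]; q=proj(n,np.stack([x0[0]+dx+rad*np.cos(A),x0[1]+dy+rad*np.sin(A),0*A+z],-1)).astype(np.float32)
                s+=float(np.minimum(cv2.remap(gm,q[:,0],q[:,1],1),200).mean())
            if s>best[0]: best=(round(s),float(x0[0]+dx),float(x0[1]+dy))
    return best
L=lambda n:np.load(n+".npz")["p"]
E
python3 - <<'E'
from h import *
print("strut bench top t0",fit(L("top0"),"top",[(23,85,al)],(463,277)))
print("strut bench scene",fit(L("s2"),"scene",[(21,88,al)],(463,277)))
print("strut plate top t4",fit(L("t4"),"top",[(23,143.7,al)],(601,112)))
print("strut plate scene s4",fit(L("s4"),"scene",[(21,146.7,al)],(595,112)))
print("plate t4",fit(L("t4"),"top",[(43,59.5,al)],(601,112)))
print("cap top",fit(L("top0"),"top",[(42,14,al)],(471,-107)))
print("cap scene",fit(L("s2"),"scene",[(42,14,al)],(468,-107)))
print("knob top",fit(L("top0"),"top",[(15,50,al)],(471,-107)))
print("knob scene",fit(L("s2"),"scene",[(15,50,al)],(468,-107)))
E
```

```text
strut bench top t0 (200, 460.5, 279.0)
strut bench scene (200, 454.0, 282.0)
strut plate top t4 (137, 595.0, 115.5)
strut plate scene s4 (188, 588.0, 119.5)
plate t4 (165, 601.0, 110.5)
cap top (200, 468.0, -107.5)
cap scene (192, 461.5, -102.0)
knob top (200, 467.0, -109.5)
knob scene (173, 460.0, -99.0)
```

```bash
sed -i 's/np.minimum(cv2.remap(gm,q\[:,0\],q\[:,1\],1),200)/cv2.remap(gm**.5,q[:,0],q[:,1],1)/' h.py
python3 - <<'E'
from h import *
print("strut bench top t0",fit(L("top0"),"top",[(23,85,al)],(463,277)))
print("strut bench scene",fit(L("s2"),"scene",[(21,88,al)],(460,277)))
print("strut plate top t4",fit(L("t4"),"top",[(23,143.7,al)],(601,112)))
print("strut plate scene s4",fit(L("s4"),"scene",[(21,146.7,al)],(595,112)))
print("plate t4",fit(L("t4"),"top",[(43,59.5,al)],(601,112)))
print("plate s2",fit(L("s2"),"scene",[(43,60,al)],(597,112)))
print("cap top",fit(L("top0"),"top",[(42,14,al)],(471,-107)))
print("cap scene",fit(L("s2"),"scene",[(42,14,al)],(465,-105)))
print("knob top",fit(L("top0"),"top",[(15,50,al)],(471,-107)))
print("knob scene",fit(L("s2"),"scene",[(15,50,al)],(465,-105)))
E
```

```text
strut bench top t0 (17, 464.0, 278.0)
strut bench scene (19, 457.0, 280.0)
strut plate top t4 (12, 600.5, 112.0)
strut plate scene s4 (16, 591.5, 116.0)
plate t4 (13, 602.0, 111.0)
plate s2 (16, 599.0, 113.0)
cap top (19, 472.5, -108.0)
cap scene (20, 466.5, -104.0)
knob top (23, 470.5, -108.5)
knob scene (16, 464.0, -101.5)
```

```bash
python3 -m inch '[0.0005,-0.001,-0.04,0,0,0,0, 0,0,-0.04,0,0,0,0, 0,0,-0.04,0,0,0,0, 0,0,-0.03,0,0,0,0, 0,0,-0.02,0,0,0,0, 0,0,-0.015,0,0,0,0, 0,0,-0.006,0,0,0,60, 0,0,0,0,0,0,100, 0,0,0,0,0,0,130, 0,0,0,0,0,0,145]' 40
python3 -m inch '[0,0,0,0,0,0,155, 0,0,0,0,0,0,165, 0,0,0,0,0,0,175, 0,0,0,0,0,0,190, 0,0,0,0,0,0,220, 0,0,0,0,0,0,220, 0,0,0,0,0,0,220]'
```

```text
time: 10.15
tool_pos: [472.4, -108.1, 23.5]
tcp_rot: [180.0, -0.1, 6.2]
ft_force: [-0.5, -0.1, 0.6]
finger_gap: 36.8
time: 10.85
tool_pos: [472.1, -108.4, 23.3]
tcp_rot: [180.0, -0.1, 6.2]
ft_force: [-2.0, -0.3, 5.7]
finger_gap: 28.2
```

```bash
python3 -m inch '[0,0,0.04,0,0,0,220, 0,0,0.04,0,0,0,220, 0,0,0.04,0,0,0,220, 0,0,0.04,0,0,0,220, 0.021,0.036,0,0,0,0,220, 0.021,0.036,0,0,0,0,220, 0.021,0.036,0,0,0,0,220, 0.021,0.036,0,0,0,0,220, 0.021,0.036,0,0,0,0,220, 0.0215,0.036,0,0,0,0,220]'
python3 -m inch '[0.0015,0.0044,0,0,0,0,220, 0,0,0,0,0,0,220, 0,0,0,0,0,0,220, 0,0,0,0,0,0,220, 0,0,0,0,0,0,220]'
python3 - <<'E'
from h import *
p,d=snap("scene","s5");pt,dt=snap("top","t5")
s=r.sense();print(s["tool_pos"],s["ft_force"])
a=cv2.resize(p[165:265,155:255,::-1],None,fx=6,fy=6,interpolation=2)
cv2.imwrite("pics/s5.png",a)
E
```

```text
time: 11.85
tool_pos: [598.3, 109.6, 182.0]
tcp_rot: [180.0, 0.0, 6.2]
ft_force: [0.1, -0.5, -0.4]
finger_gap: 28.5
time: 12.35
tool_pos: [599.2, 111.3, 182.5]
tcp_rot: [180.0, -0.0, 6.1]
ft_force: [0.7, 0.2, -2.3]
finger_gap: 28.3
[599.32869117 111.59189214 182.60914442] [ 0.04536812 -0.03624909 -0.58781708]
```

View pics/s5.png

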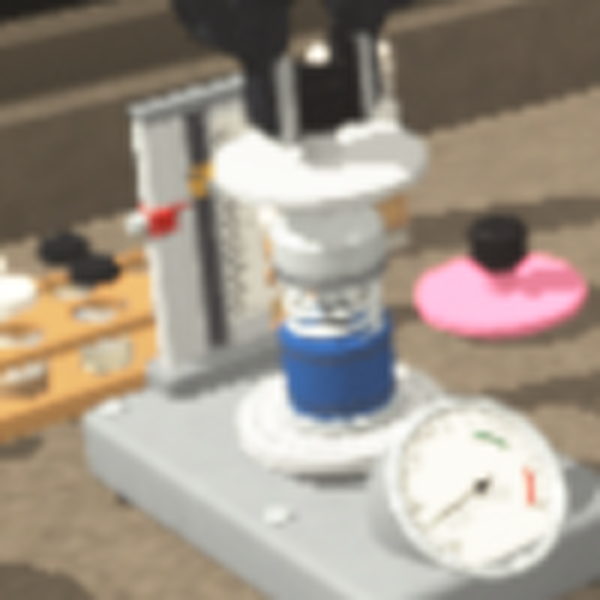

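```bash
python3 - <<'E'
from h import *
s=r.sense()["tool_pos"];print(s)
for z in (172,174):
  print("disc scene",fit(L("s5"),"scene",[(42,z,al)],(595,112)))
  print("disc top",fit(L("t5"),"top",[(42,z,al)],(599,112)))
for rad in(20,22,23): print("head scene",rad,fit(L("s4"),"scene",[(rad,146.7 if rad<21 else 144,al)],(595,112)),fit(L("t4"),"top",[(rad,146.7 if rad<21 else 144,al)],(600,112)))
p=L("s5"); 
for u in(196,208,218): print(u,p[182:206,u].astype(int).sum(1)//3, (lambda q:[q[k][np.argmin(abs(q[k][:,0]-u)),1].round(2) for k in(q[:,1]<q[:,1].mean(),q[:,1]>q[:,1].mean())])(proj("scene",np.stack([599.3+42*np.cos(a),111.6+42*np.sin(a),0*a+174],-1))))
p=L("s4"); print(p[192:214,208].astype(int).sum(1)//3,proj("scene",[[600-19.5*.8,112-.6*19.5,146.7],[600+19.5*.7,112-.7*19.5,146.7],[600,112,146.7]]))
E
```

```text
[599.32869117 111.59189214 182.60914442]
disc scene (19, 594.5, 115.0)
disc top (12, 599.0, 103.0)
disc scene (19, 590.5, 117.5)
disc top (12, 599.0, 103.0)
head scene 20 (15, 596.0, 110.5) (12, 594.5, 112.0)
head scene 22 (17, 592.5, 114.0) (12, 600.0, 112.0)
head scene 23 (17, 596.0, 114.5) (12, 600.5, 112.0)
196 [ 77  84 100 131 192 236 248 249 249 249 250 250 250 250 247 239 225 206
 204 197 193 203 203 200] [np.float64(185.3), np.float64(195.4)]
208 [ 35  36  36  37  55 112 161 166 166 172 190 229 248 250 249 242 207 181
 166 173 179 182 183 192] [np.float64(183.03), np.float64(196.15)]
218 [166 185 198 230 237 202 194 194 194 198 229 248 249 242 207 170 145 130
 143 154 159 156 153 152] [np.float64(183.68), np.float64(194.19)]
[232 232 232 231 231 232 237 242 243 243 243 243 243 241 229 191 183 182
 175 154 133 141] [[215.54428615 200.61603336]
 [210.37625122 196.65155412]
 [208.0998227  199.77766827]]
```

```bash
python3 -m inch '[0,0,-0.005,0,0,0,220, 0,0,-0.005,0,0,0,220, 0,0,-0.004,0,0,0,220, 0,0,-0.003,0,0,0,220, 0,0,-0.002,0,0,0,220, 0,0,0,0,0,0,220, 0,0,0,0,0,0,220, 0,0,0,0,0,0,220, 0,0,0,0,0,0,220]'
python3 -m inch '[0,0,-0.001,0,0,0,220, 0,0,0,0,0,0,220, 0,0,0,0,0,0,220]'
python3 - <<'E'
from h import *
for i in range(4):
    p,d=snap("scene","s6"); s=r.sense(); print(s["tool_pos"].round(2),s["ft_force"].round(2))
cv2.imwrite("pics/s6.png",cv2.resize(p[165:265,155:255,::-1],None,fx=6,fy=6,interpolation=2))
E
```

```text
time: 13.35
tool_pos: [599.6, 112.5, 163.6]
tcp_rot: [-180.0, -0.0, 6.2]
ft_force: [-0.3, 0.6, -2.7]
finger_gap: 28.6
time: 13.65
tool_pos: [599.4, 112.4, 162.2]
tcp_rot: [-180.0, 0.0, 6.2]
ft_force: [-0.3, 1.0, -1.4]
finger_gap: 28.1
[599.37 112.44 162.27] [-0.    0.1  -1.08]
[599.39 112.45 162.27] [ 0.14  0.09 -1.44]
[599.42 112.41 162.31] [ 0.77 -0.1  -1.  ]
[599.42 112.45 162.32] [ 0.2   0.29 -1.31]
```

View pics/s6.png

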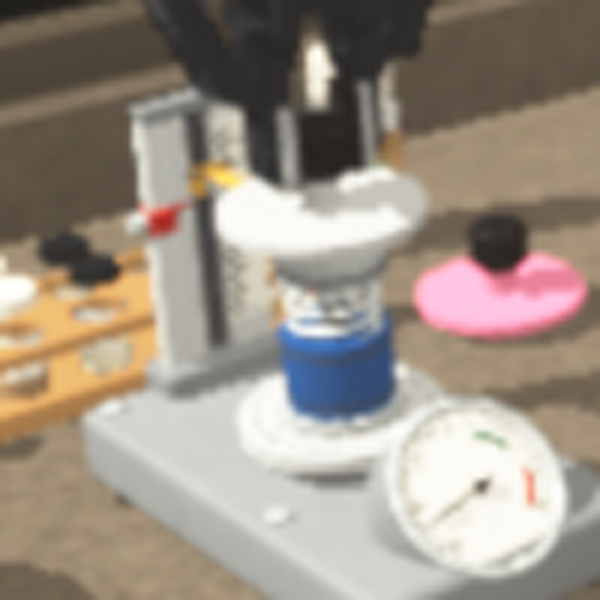

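```bash
cat > needle.py <<'E'
from h import *
def needle(p,c=(235.6,245.9)):
    g=cv2.resize(p,None,fx=8,fy=8,interpolation=cv2.INTER_CUBIC).astype(np.float32).sum(2)/3
    pol=cv2.warpPolar(g,(96,360),((c[0]+.5)*8-.5,(c[1]+.5)*8-.5),96,cv2.WARP_POLAR_LINEAR)
    s=cv2.blur(pol[:,30:60].mean(1)[None],(9,1))[0]
    return int(np.argmin(s)),float(s.min()),float(np.median(s))  # deg, clockwise from +u
if __name__=="__main__":
    F=[];Z=[]
    for i in range(3):
        p,d=snap("scene","sn"); s=r.sense(); F.append(s["ft_force"]);Z.append(s["tool_pos"])
    print("t",s["time"],"needle",needle(p),"F",np.mean(F,0).round(2),"pos",Z[-1].round(2),s["tcp_rot"].round(2))
E
python3 - <<'E'
from needle import *
for n in("scene0","s2","s4","s5","s6"): print(n,needle(L(n)))
E
for i in 1; do python3 -m inch '[0,0,-0.0005,0,0,0,220, 0,0,-0.0005,0,0,0,220, 0,0,0,0,0,0,220]'; python3 needle.py; done
python3 -m inch '[0,0,-0.0005,0,0,0,220, 0,0,0,0,0,0,220, 0,0,0,0,0,0,220]'; python3 needle.py
```

```text
scene0 (121, 201.52345275878906, 244.00308227539062)
s2 (121, 209.6481475830078, 247.3426055908203)
s4 (150, 203.8728485107422, 248.02407836914062)
s5 (150, 204.06788635253906, 248.1524658203125)
s6 (150, 203.91110229492188, 248.0858154296875)
time: 14.15
tool_pos: [599.4, 112.4, 161.3]
tcp_rot: [180.0, -0.0, 6.2]
ft_force: [0.5, -0.6, -1.2]
finger_gap: 28.2
t 14.3 needle (155, 207.27655029296875, 247.93951416015625) F [ 0.09 -0.48 -0.62] pos [599.47 112.41 161.37] [ 1.8e+02 -1.0e-02  6.2e+00]
time: 14.6
tool_pos: [599.5, 112.4, 160.9]
tcp_rot: [-180.0, -0.0, 6.2]
ft_force: [0.7, -0.4, 0.6]
finger_gap: 28.3
t 14.75 needle (163, 211.07777404785156, 248.18272399902344) F [ 0.4  -0.09  0.01] pos [599.46 112.44 160.88] [ 1.8e+02 -1.0e-02  6.2e+00]
```

```bash
python3 - <<'E'
from needle import *
p=L("sn").astype(int); c=(235.6,245.9)
v,u=np.mgrid[:420,:560]; near=np.hypot(u-c[0],v-c[1])<16
for n,m in(("green",(p[...,1]>p[...,0]+25)&near),("red",(p[...,0]>p[...,1]+50)&near)):
    an=np.degrees(np.arctan2(v[m]-c[1],u[m]-c[0]))%360; print(n,np.sort(an).round(),np.hypot(u[m]-c[0],v[m]-c[1]).mean())
E
python3 -m inch '[0,0,-0.0005,0,0,0,220, 0,0,-0.0005,0,0,0,220, 0,0,-0.0005,0,0,0,220, 0,0,-0.0005,0,0,0,220, 0,0,0,0,0,0,220, 0,0,0,0,0,0,220]'; python3 needle.py
```

```text
green [] nan
red [  1.   8.  16. 346. 353.] 7.533748907754455
time: 15.35
tool_pos: [599.5, 112.4, 159.0]
tcp_rot: [-180.0, -0.0, 6.2]
ft_force: [0.3, -1.1, 2.6]
finger_gap: 28.2
t 15.5 needle (182, 200.7049560546875, 248.64013671875) F [-0.46  0.5   2.82] pos [599.52 112.44 158.95] [-1.8e+02 -2.0e-02  6.2e+00]<stdin>:5: RuntimeWarning: Mean of empty slice.
  ret = ret.dtype.type(ret / rcount)
```

```bash
python3 -m inch '[0,0,-0.0005,0,0,0,220, 0,0,-0.0005,0,0,0,220, 0,0,-0.0005,0,0,0,220, 0,0,-0.0005,0,0,0,220, 0,0,-0.0005,0,0,0,220, 0,0,-0.0005,0,0,0,220, 0,0,0,0,0,0,220, 0,0,0,0,0,0,220]'; python3 needle.py
```

```text
time: 16.3
tool_pos: [599.5, 112.5, 156.0]
tcp_rot: [-180.0, -0.0, 6.2]
ft_force: [-0.0, -0.8, 5.2]
finger_gap: 28.1
t 16.45 needle (200, 217.48147583007812, 248.81790161132812) F [-1.14 -0.22  5.04] pos [599.53 112.46 156.01] [-1.8e+02 -2.0e-02  6.2e+00]
```

```bash
python3 -m inch '[0,0,-0.001,0,0,0,220, 0,0,-0.001,0,0,0,220, 0,0,-0.001,0,0,0,220, 0,0,-0.001,0,0,0,220, 0,0,-0.001,0,0,0,220, 0,0,-0.001,0,0,0,220, 0,0,-0.001,0,0,0,220, 0,0,-0.001,0,0,0,220, 0,0,0,0,0,0,220, 0,0,0,0,0,0,220]'; python3 needle.py; python3 - <<'E'
from h import *
cv2.imwrite("pics/s7.png",cv2.resize(L("sn")[165:265,155:255,::-1],None,fx=6,fy=6,interpolation=2))
E
```

```text
time: 17.45
tool_pos: [600.0, 112.5, 149.1]
tcp_rot: [180.0, -0.1, 6.2]
ft_force: [-2.1, -0.0, 9.5]
finger_gap: 28.2
t 17.6 needle (239, 212.64569091796875, 247.49136352539062) F [-2.24 -0.31 10.31] pos [599.97 112.51 149.09] [ 1.80e+02 -9.00e-02  6.21e+00]
```

View pics/s7.png

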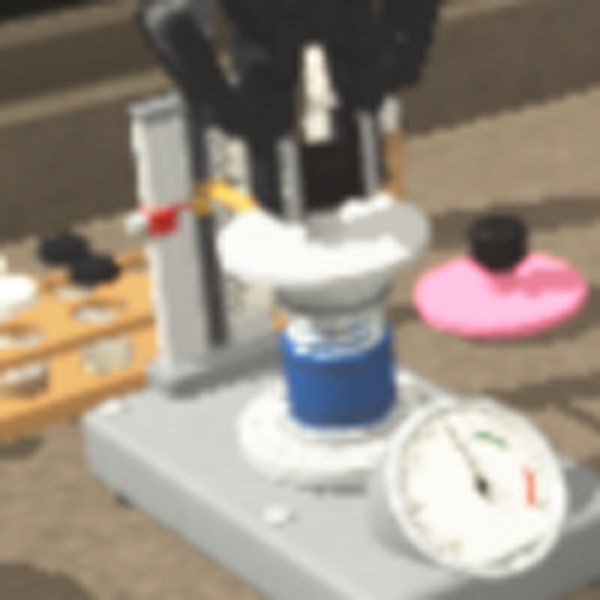

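```bash
python3 -m inch '[0,0,-0.001,0,0,0,220, 0,0,-0.001,0,0,0,220, 0,0,-0.001,0,0,0,220, 0,0,-0.001,0,0,0,220, 0,0,-0.001,0,0,0,220, 0,0,-0.001,0,0,0,220, 0,0,0,0,0,0,220, 0,0,0,0,0,0,220]'; python3 needle.py; python3 - <<'E'
from h import *
cv2.imwrite("pics/s8.png",cv2.resize(L("sn")[165:265,155:255,::-1],None,fx=6,fy=6,interpolation=2))
E
```

```text
time: 18.4
tool_pos: [600.3, 112.6, 143.8]
tcp_rot: [180.0, -0.1, 6.2]
ft_force: [-2.5, -0.5, 13.1]
finger_gap: 28.1
t 18.55 needle (260, 221.28518676757812, 247.12904357910156) F [-4.11 -0.33 13.52] pos [600.24 112.54 143.74] [ 1.80e+02 -1.40e-01  6.21e+00]
```

View pics/s8.png

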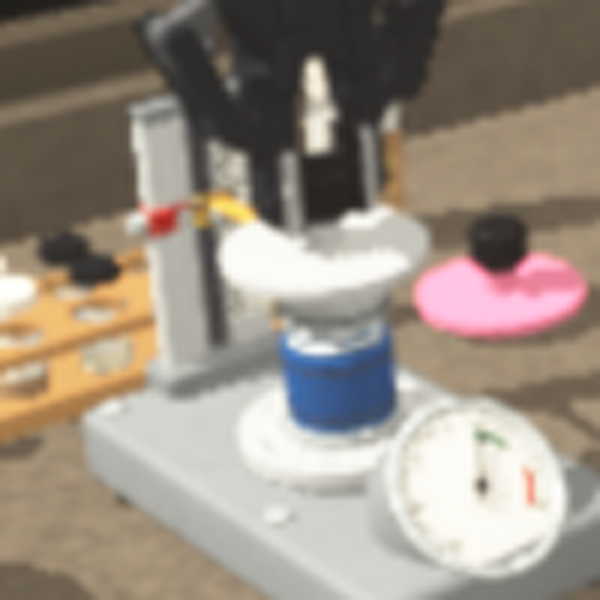

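```bash
python3 -m inch '[0,0,-0.001,0,0,0,220, 0,0,-0.001,0,0,0,220, 0,0,-0.001,0,0,0,220, 0,0,0,0,0,0,220, 0,0,0,0,0,0,220]'; python3 needle.py; python3 - <<'E'
from h import *
cv2.imwrite("pics/s9.png",cv2.resize(L("sn")[225:265,215:255,::-1],None,fx=10,fy=10,interpolation=2))
E
```

```text
time: 19.05
tool_pos: [600.4, 112.6, 141.2]
tcp_rot: [180.0, -0.2, 6.2]
ft_force: [-3.5, -0.7, 15.2]
finger_gap: 28.2
t 19.2 needle (276, 209.08642578125, 248.13949584960938) F [-4.07 -0.8  15.57] pos [600.43 112.55 141.13] [ 1.8e+02 -1.6e-01  6.2e+00]
```

View pics/s9.png

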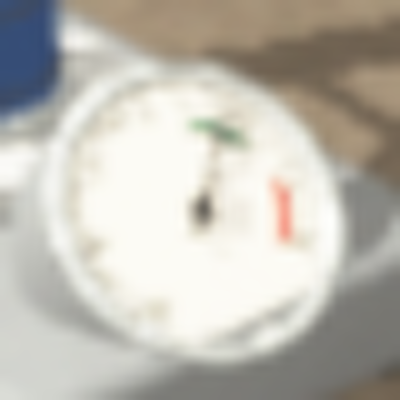

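```bash
python3 -m inch '[0,0,0,0,0,0,220, 0,0,0,0,0,0,220, 0,0,0,0,0,0,220, 0,0,0,0,0,0,220, 0,0,0,0,0,0,220, 0,0,0,0,0,0,220, 0,0,0,0,0,0,220, 0,0,0,0,0,0,220]'; python3 needle.py; cp sn.npz held.npz
python3 -m inch '[0,0,0.002,0,0,0,220, 0,0,0.003,0,0,0,220, 0,0,0.005,0,0,0,220, 0,0,0.005,0,0,0,220, 0,0,0.005,0,0,0,220, 0,0,0,0,0,0,220]'; python3 needle.py
```

```text
time: 20.0
tool_pos: [600.4, 112.5, 141.1]
tcp_rot: [180.0, -0.2, 6.2]
ft_force: [-4.7, -0.4, 15.4]
finger_gap: 28.3
t 20.15 needle (276, 207.48765563964844, 248.24319458007812) F [-4.61 -0.49 15.35] pos [600.45 112.57 141.14] [ 1.8e+02 -1.6e-01  6.2e+00]
time: 20.75
tool_pos: [599.6, 112.5, 159.3]
tcp_rot: [180.0, -0.0, 6.2]
ft_force: [0.2, -0.1, 2.0]
finger_gap: 28.6
t 20.9 needle (187, 209.29505920410156, 248.57281494140625) F [-0.02 -0.07  2.36] pos [599.36 112.41 158.35] [-1.8e+02  1.0e-02  6.2e+00]
```

```bash
python3 -m inch '[0,0,0.002,0,0,0,220, 0,0,0.003,0,0,0,220, 0,0,0.003,0,0,0,220, 0,0,0.005,0,0,0,220, 0,0,0.007,0,0,0,220, 0,0,0.02,0,0,0,220, 0,0,0.02,0,0,0,220, 0,0,0,0,0,0,220]'; python3 needle.py
python3 -m inch '[-0.02,-0.035,0,0,0,0,220, -0.02,-0.035,0,0,0,0,220, -0.022,-0.037,0,0,0,0,220, -0.022,-0.037,0,0,0,0,220, -0.022,-0.037,0,0,0,0,220, -0.022,-0.0394,0,0,0,0,220, 0,0,0,0,0,0,220, 0,0,-0.03,0,0,0,220, 0,0,-0.04,0,0,0,220, 0,0,-0.04,0,0,0,220]'
python3 - <<'E'
from h import *
p,d=snap("scene","s10");pt,dt=snap("top","t10")
print(r.sense()["tool_pos"])
cv2.imwrite("pics/s10.png",cv2.resize(p[165:265,155:255,::-1],None,fx=6,fy=6,interpolation=2))
print(fit(pt,"top",[(23,144,al)],(600,112)))
E
```

```text
time: 21.7
tool_pos: [601.4, 112.7, 223.0]
tcp_rot: [180.0, -0.4, 6.2]
ft_force: [-0.1, -0.9, -0.6]
finger_gap: 28.6
t 21.85 needle (150, 203.8962860107422, 248.07469177246094) F [-0.09 -0.11 -2.25] pos [599.11 112.41 218.03] [-1.8e+02  4.0e-02  6.2e+00]
time: 22.85
tool_pos: [471.1, -107.7, 106.9]
tcp_rot: [-180.0, -0.0, 6.2]
ft_force: [1.1, -0.3, -1.7]
finger_gap: 28.3
[ 466.01085666 -105.84691023  101.55921067]
(12, 600.5, 112.5)
```

View pics/s10.png

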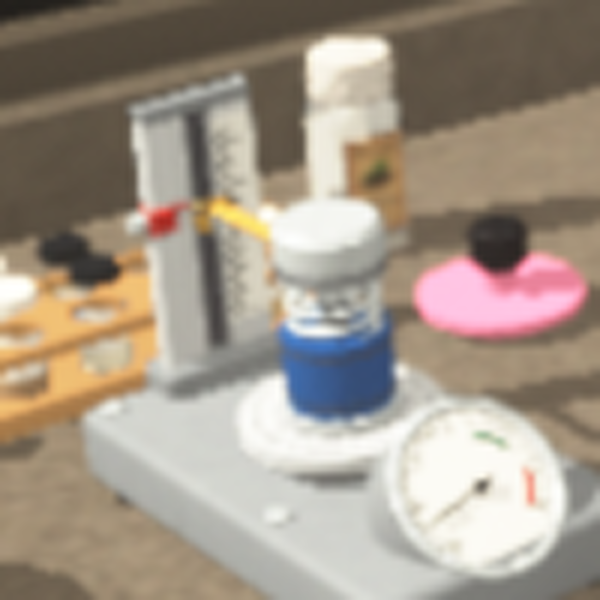

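```bash
python3 -m inch '[0,0,-0.04,0,0,0,220, 0,0,-0.02,0,0,0,220, 0,0,-0.014,0,0,0,220, 0,0,-0.006,0,0,0,220, 0,0,-0.003,0,0,0,220, 0,0,-0.002,0,0,0,220, 0,0,-0.001,0,0,0,220, 0,0,0,0,0,0,220, 0,0,0,0,0,0,220]'; python3 needle.py; python3 - <<'E'
from h import *
p=L("s10"); c=p[185:215,165:215,::-1]
cv2.imwrite("pics/s11.png",cv2.resize(c,None,fx=14,fy=14,interpolation=cv2.INTER_CUBIC))
t=np.radians(6.2)
T=lambda x,y,z:[601.5+x*np.cos(t)-y*np.sin(t),112+x*np.sin(t)+y*np.cos(t),z]
for n,q in dict(colL=T(93,27,173),colR=T(93,-27,173),colLb=T(93,27,40),ptip=T(33,0,126),p38=T(38,0,126),p90=T(93,0,126),markL=T(93,27,130),markLo=T(93,37,130)).items(): 
    u=proj("scene",q)[0]; print(n,u.round(1),((u-[165,185]+.5)*14).round())
E
```

```text
time: 23.85
tool_pos: [471.8, -108.1, 23.3]
tcp_rot: [180.0, -0.0, 6.2]
ft_force: [-0.0, -0.5, -0.0]
finger_gap: 28.3
t 24.0 needle (150, 203.75926208496094, 247.91294860839844) F [0.02 0.38 1.14] pos [ 471.82 -108.07   23.32] [ 1.7998e+02 -5.0000e-02  6.2100e+00]
colL [176.6 182.3] [170. -31.]
colR [195. 177.] [ 428. -105.]
colLb [182.3 229.4] [249. 629.]
ptip [200.9 203.4] [509. 265.]
p38 [199.8 202.8] [494. 256.]
p90 [187.8 196.6] [327. 170.]
markL [178.5 198.1] [196. 190.]
markLo [175.  199.2] [147. 206.]
```

View pics/s11.png

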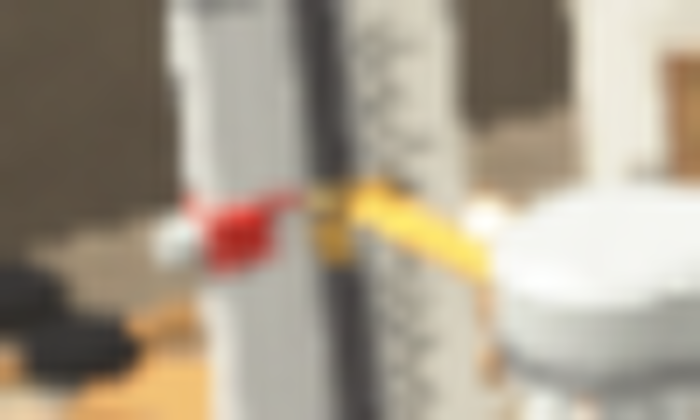

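```bash
python3 - <<'E'
from h import *
t=np.radians(6.2)
T=lambda x,y,z:[601.5+x*np.cos(t)-y*np.sin(t),112+x*np.sin(t)+y*np.cos(t),z]
q=lambda *a:proj("scene",T(*a))[0].round(2)
for zz in(126.3,):
  for x in(88,70,50,38): print("arm",x,"far",q(x,-3.5,zz),"near",q(x,3.5,zz),"nearlow",q(x,3.5,zz-3))
for y in(27,20,10,4): print("mark y",y,"x93",q(93,y,130),"x90",q(90,y,130))
print("dz1",q(93,10,131)-q(93,10,130), "coltop", q(93,27,173),q(93,0,173),q(93,-27,173),q(101,27,173))
p=L("s10").astype(int)
red=p[...,0]-p[...,1]; yel=np.minimum(p[...,0],p[...,1])-p[...,2]
print("red-green");print("u   ",np.arange(176,190));[print(v,red[v,176:190]) for v in range(194,207)]
print("yellow");print(np.arange(184,202));[print(v,yel[v,184:202]) for v in range(194,210)]
g=p.sum(2)//3
print("coltop");print(np.arange(174,200,2));[print(v,g[v,174:200:2]) for v in range(174,190)]
E
```

```text
arm 88 far [190.04 196.68] near [187.7  197.43] nearlow [187.82 198.5 ]
arm 70 far [193.89 198.66] near [191.54 199.43] nearlow [191.65 200.51]
arm 50 far [198.25 200.92] near [195.89 201.71] nearlow [196.   202.79]
arm 38 far [200.93 202.3 ] near [198.56 203.1 ] nearlow [198.67 204.19]
mark y 27 x93 [178.51 198.1 ] x90 [179.13 198.43]
mark y 20 x93 [180.91 197.34] x90 [181.54 197.67]
mark y 10 x93 [184.32 196.26] x90 [184.95 196.59]
mark y 4 x93 [186.34 195.62] x90 [186.97 195.94]
dz1 [-0.04 -0.36] coltop [176.61 182.32] [185.98 179.62] [195.04 177.  ] [174.94 181.5 ]
red-green
u    [176 177 178 179 180 181 182 183 184 185 186 187 188 189]
194 [11  9  4  2  2  2  2  2  1  2  1  2  3  3]
195 [10  9  4  3  3  2  3  2  1  2  2  2  3  4]
196 [11  9  4  2  2  2  2  2  1  1  2  2  4  4]
197 [12 10  4  2  1  2  2  3  5  4  4  4  6 12]
198 [11 14 21 12  6  7  9 19 27 31 24 17 20 27]
199 [11 19 57 38 36 53 62 68 69 59 39 25 27 37]
200 [ 10   9  41  62  91 126 143 125  64  21  13  20  31  35]
201 [  7   0   4  55 114 126 128 115  56  15  10  26  39  35]
202 [  5  -1   4  47 102 120 117 107  5
[... 1648 characters left out ...]
 85]
178 [ 96 108 113 118 114 113 108 100 122 143 188 100  85]
179 [115 119 116 114 104 101 125 139 160 167 149 102  84]
180 [117 109 103  99 100 139 165 171 151 127 123 102  83]
181 [100  90  97 128 141 173 158 134 122 125 143 116  84]
182 [ 86 104 140 166 164 141 120 111 132 153 176 134  83]
183 [ 84 118 172 147 125 122 102  97 159 183 192 145  85]
184 [ 84  96 151 121 124 141  80  90 173 196 204 161  87]
185 [ 83  96 171 138 151 168  85  88 179 196 204 173  89]
186 [ 84 104 202 167 175 172  92  75 173 180 202 184  90]
187 [ 84 104 211 176 178 172  95  73 156 167 192 197  93]
188 [ 83 105 218 178 178 172 100  72 144 158 183 198  92]
189 [ 83 102 218 179 178 172 109  70 154 161 201 199  92]
```

```bash
python3 -m inch '[0,0,0,0,0,0,150, 0,0,0,0,0,0,100, 0,0,0,0,0,0,0, 0,0,0,0,0,0,0, 0,0,0,0,0,0,0, 0,0,0.03,0,0,0,0, 0,0,0.05,0,0,0,0, 0,0,0.05,0,0,0,0, 0,0,0.05,0,0,0,0, 0,0,0.02,0,0,0,0]'
python3 - <<'E'
from h import *
D=[];I=[]
for i in range(12):
    p,d=r.snapshot("scene"); D.append(d); I.append(p.astype(float))
d=np.where(np.sum(np.array(D)>0,0)>3,np.nanmedian(np.where(np.array(D)>0,D,np.nan),0),0); I=np.mean(I,0); np.savez("avg.npz",d=d,p=I)
P=cloud("scene",d); t=np.radians(6.2); M=np.array([[np.cos(t),np.sin(t),0],[-np.sin(t),np.cos(t),0],[0,0,1]])
Q=(P-[601.5,112,0])@M.T
for n,(u,v) in dict(face=(182,191),face2=(182,210),faceR=(192,190),slot=(187,190),block=(181,201),block2=(182,202),blade=(185,199),blade2=(184,199),bl3=(178,199),carr=(188,202),carr2=(188,199),arm=(192,199),arm2=(194,200),arm3=(196,201),arm4=(198,202),head=(208,200),plate=(198,236)).items(): print(n,Q[v,u].round(1))
E
```

```text
time: 25.0
tool_pos: [473.6, -108.7, 229.0]
tcp_rot: [179.8, -0.4, 6.2]
ft_force: [-0.5, -0.3, 1.1]
finger_gap: 85.1
face [ 91.   16.  146.9]
face2 [90.2 22.7 96.1]
faceR [ 89.4 -12.1 142.1]
slot [ 94.9  -0.8 143.7]
block [ 88.7  23.3 122.2]
block2 [ 86.3  22.2 119.8]
blade [ 87.4  12.1 124.7]
blade2 [ 88.9  14.1 124.9]
bl3 [ 96.7  26.7 126.3]
carr [ 82.3   7.3 116.4]
carr2 [ 85.1   4.8 123.2]
arm [ 78.7  -3.  122.8]
arm2 [ 68.5  -2.6 123.3]
arm3 [ 59.5  -2.7 123.3]
arm4 [ 50.9  -3.  123.2]
head [  2.5  -2.  144.2]
plate [ 6.3 33.4 56.6]
```

```bash
python3 -m inch '[0.021,0.036,0,0,0,0,0, 0.021,0.036,0,0,0,0,0, 0.021,0.036,0,0,0,0,0, 0.021,0.036,0,0,0,0,0, 0.0215,0.036,0,0,0,0,0, 0.023,0.0402,0,0,0,0,0, 0,0,0,0,0,0,0, 0,0,0,0,0,0,0, 0,0,0,0,0,0,0]'
python3 -c "
from h import *
s=r.sense();print(s['tool_pos'])
p,d=snap('top','t12');print('cap',fit(p,'top',[(42,14,al)],(472,-108)))"
```

```text
time: 26.5
tool_pos: [599.5, 111.5, 222.5]
tcp_rot: [180.0, 0.0, 6.2]
ft_force: [1.0, -0.7, -0.0]
finger_gap: 85.3
[599.51381839 111.50646011 222.48921008]
cap (19, 470.0, -108.0)
```

```bash
python3 -m inch '[0.0005,0.0005,-0.03,0,0,0,0, 0,0,-0.03,0,0,0,0, 0,0,-0.02,0,0,0,0, 0,0,-0.015,0,0,0,0, 0,0,-0.01,0,0,0,0, 0,0,-0.005,0,0,0,30, 0,0,0,0,0,0,60, 0,0,0,0,0,0,85, 0,0,0,0,0,0,100, 0,0,0,0,0,0,110]' 40
python3 -m inch '[0,0,0,0,0,0,120, 0,0,0,0,0,0,140, 0,0,0,0,0,0,180, 0,0,0,0,0,0,180, 0,0,0,0,0,0,180, 0,0,0.01,0,0,0,180, 0,0,0.03,0,0,0,180, 0,0,0.04,0,0,0,180, 0,0,0.03,0,0,0,180, 0,0,0,0,0,0,180]'
```

```text
time: 27.55
tool_pos: [601.0, 112.8, 113.7]
tcp_rot: [180.0, -0.1, 6.2]
ft_force: [-0.6, 0.0, -0.1]
finger_gap: 48.5
time: 28.55
tool_pos: [602.8, 113.4, 228.9]
tcp_rot: [-180.0, -0.5, 6.2]
ft_force: [0.7, 0.2, -2.0]
finger_gap: 44.2
```

```bash
python3 -m inch '[-0.01,-0.03,0,0,0,0,180, -0.01,-0.04,0,0,0,0,180, -0.011,-0.045,0,0,0,0,180, -0.011,-0.046,0,0,0,0,180, -0.011,-0.046,0,0,0,0,180, -0.011,-0.046,0,0,0,0,180, -0.011,-0.046,0,0,0,0,180, -0.011,-0.046,0,0,0,0,180, -0.011,-0.045,0,0,0,0,180, -0.011,-0.045,0,0,0,0,180]'
python3 -m inch '[-0.0075,-0.04,0,0,0,0,180, -0.004,-0.029,0,0,0,0,180, 0,0,0,0,0,0,180, 0,0,0,0,0,0,180, 0,0,-0.03,0,0,0,180, 0,0,-0.03,0,0,0,180, 0,0,-0.03,0,0,0,180, 0,0,-0.02,0,0,0,180, 0,0,0,0,0,0,180, 0,0,0,0,0,0,180]'
python3 - <<'E'
from h import *
I=np.mean([r.snapshot("scene")[0].astype(float) for i in range(8)],0); np.savez("m.npz",p=I)
pt,dt=snap("top","t13"); print(r.sense()["tool_pos"])
c=I[180:220,165:215,::-1].clip(0,255).astype(np.uint8); A=cv2.resize(c,None,fx=10,fy=10,interpolation=2)
u=proj("top",[481,-392,28])[0].astype(int); B=cv2.resize(pt[u[1]-50:u[1]+50,u[0]-35:u[0]+35,::-1],None,fx=4,fy=4,interpolation=2)
cv2.imwrite("pics/s13.png",np.hstack([A,B]))
E
```

```text
time: 29.55
tool_pos: [490.9, -323.1, 220.9]
tcp_rot: [-179.9, 0.1, 6.2]
ft_force: [0.6, -0.1, -3.1]
finger_gap: 44.3
time: 30.55
tool_pos: [481.0, -389.9, 112.6]
tcp_rot: [-179.9, 0.0, 6.3]
ft_force: [1.5, -0.1, -2.7]
finger_gap: 44.1
[ 481.07752253 -391.50790457  113.35902083]
```

View pics/s13.png

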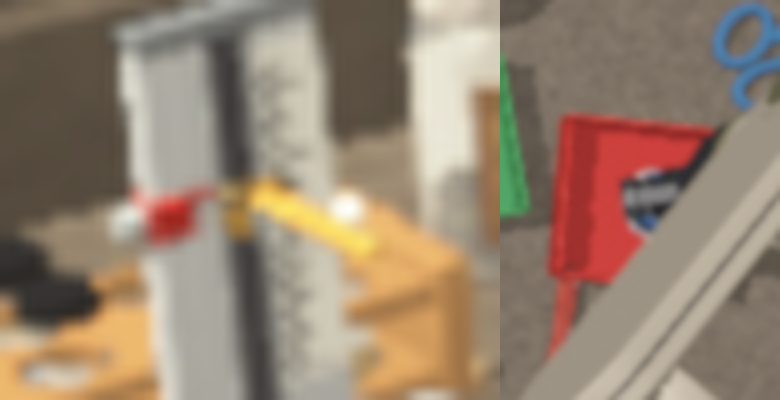

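```bash
python3 - <<'E'
from h import *
p=L("m"); yel=np.minimum(p[...,0],p[...,1])-p[...,2]; red=p[...,0]-p[...,1]
t=np.radians(6.2)
T=lambda x,y,z,o:[601.5+(x+o[0])*np.cos(t)-(y+o[1])*np.sin(t),112+(x+o[0])*np.sin(t)+(y+o[1])*np.cos(t),z+o[2]]
def line(P,Q,u): return P[1]+(Q[1]-P[1])*(u-P[0])/(Q[0]-P[0])
us=np.arange(192,199); v=np.arange(194,210)
obs=[]
for u in us:
    w=np.clip(yel[194:210,u]-25,0,None); obs.append((w*v).sum()/w.sum())
print("arm mid",np.round(obs,2))
bl=[]
for u in(184,185,186):
    w=np.clip(red[196:202,u]-6,0,None); print(u,red[195:204,u].round())
for o in[(0,0,0),(-2.2,-2.2,-2.3),(-2.2,-1.2,-2.3),(-2.2,-3.2,-2.3),(0,-3.2,-2.3)]:
    q=lambda *a:proj("scene",T(*a,o))[0]
    f=lambda z:np.mean([(line(q(90,-3.5,z),q(35,-3.5,z),u)+line(q(90,3.5,z-3),q(35,3.5,z-3),u))/2-m for u,m in zip(us,obs)])
    za=126+f(126)/(f(126)-f(127))
    r_={x:round(float((lambda g:126+g(126)/(g(126)-g(127)))(lambda z:line(q(x,25,z),q(x,3,z),185)-198.5)),1) for x in(93,91,89)}
    print(o,"pointer z",round(float(za),2),"mark z by x",r_,"slot/cols u",q(93,0,147)[0].round(2),q(93,-27,147)[0].round(2),q(101,27,150)[0].round(2),"coltop v",q(93,0,173)[1].round(2))
E
```

```text
arm mid [199.51 200.1  200.58 201.14 201.63 202.16 202.82]
184 [ 2.  2.  5. 27. 67. 62. 54. 53. 35.]
185 [ 2.  2.  5. 29. 57. 20. 15. 16. 11.]
186 [ 2.  2.  4. 22. 38. 12. 10.  8.  4.]
(0, 0, 0) pointer z 125.18 mark z by x {93: 123.3, 91: 124.3, 89: 125.3} slot/cols u 187.01 195.98 175.98 coltop v 179.62
(-2.2, -2.2, -2.3) pointer z 125.63 mark z by x {93: 126.7, 91: 127.7, 89: 128.6} slot/cols u 188.31 197.24 177.3 coltop v 180.47
(-2.2, -1.2, -2.3) pointer z 126.47 mark z by x {93: 126.7, 91: 127.7, 89: 128.6} slot/cols u 187.97 196.92 176.95 coltop v 180.57
(-2.2, -3.2, -2.3) pointer z 124.79 mark z by x {93: 126.7, 91: 127.7, 89: 128.6} slot/cols u 188.65 197.57 177.64 coltop v 180.37
(0, -3.2, -2.3) pointer z 124.79 mark z by x {93: 125.6, 91: 126.6, 89: 127.6} slot/cols u 188.18 197.1 177.19 coltop v 180.15
```

```bash
python3 -m inch '[0,0,-0.02,0,0,0,180, 0,0,-0.015,0,0,0,180, 0,0,-0.01,0,0,0,180, 0,0,-0.005,0,0,0,180, 0,0,-0.003,0,0,0,180, 0,0,-0.001,0,0,0,180, 0,0,-0.0005,0,0,0,180, 0,0,0,0,0,0,180, 0,0,0,0,0,0,180]'
python3 -c "
from h import *
s=r.sense();print(s['tool_pos'],s['ft_force'])"
```

```text
time: 31.9
tool_pos: [481.3, -391.6, 59.1]
tcp_rot: [180.0, -0.0, 6.2]
ft_force: [-2.6, 0.8, 2.8]
finger_gap: 44.0
[ 481.27209932 -391.57860089   59.11657807] [-2.59148737  0.76790039  2.79390903]
```

```bash
python3 -m inch '[0,0,0,0,0,0,150, 0,0,0,0,0,0,120, 0,0,0,0,0,0,100, 0,0,0,0,0,0,60, 0,0,0,0,0,0,0, 0,0,0,0,0,0,0, 0,0,0.02,0,0,0,0, 0,0,0.04,0,0,0,0, 0,0,0.05,0,0,0,0, 0,0,0.05,0,0,0,0]'
python3 -m inch '[-0.03,-0.04,0.01,0,0,0,0, -0.03,-0.04,0,0,0,0,0, -0.03,-0.04,0,0,0,0,0, -0.03,-0.04,0,0,0,0,0, -0.03,-0.02,0,0,0,0,0, 0,0,0,0,0,0,0, 0,0,0,0,0,0,0, 0,0,0,0,0,0,0]'
python3 - <<'E'
from h import *
p,d=snap("scene","s14");pt,dt=snap("top","t14")
print("cap",fit(pt,"top",[(42,14,al)],(472,-108)),"strut",fit(pt,"top",[(23,89,al)],(481,-392)))
cv2.imwrite("pics/s14.png",np.hstack([cv2.resize(pt[130:290,150:450,::-1],None,fx=1.6,fy=1.6),cv2.resize(p[150:310,150:350,::-1],None,fx=1.6,fy=1.6)]))
E
```

```text
time: 32.9
tool_pos: [480.4, -390.8, 219.3]
tcp_rot: [-179.9, 0.1, 6.2]
ft_force: [0.4, -0.8, 0.1]
finger_gap: 85.6
time: 33.7
tool_pos: [332.3, -569.8, 228.0]
tcp_rot: [-180.0, -0.0, 6.2]
ft_force: [0.2, -0.5, -0.7]
finger_gap: 85.3
cap (19, 472.0, -107.5) strut (19, 479.0, -391.5)
```

View pics/s14.png

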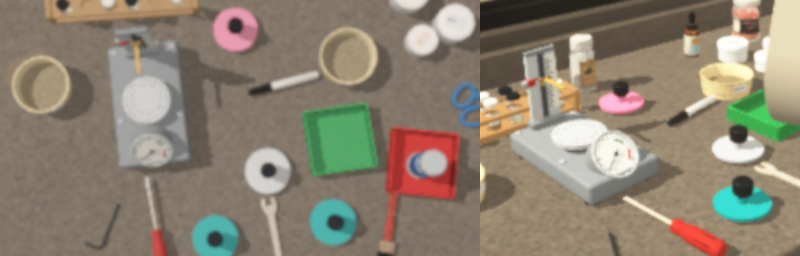

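Strut stands in the red tray (top view crop (428,162)), and the cap sits level on the bench at its old place (268,170). The sieve and marker are unmoved, and the robot is clear.

```bash
python3 -c "
from bench import r
print(r.hand_in())"
```

```text
the job is handed in; nothing more can be done
None
```

The job is handed in: the strut was tested and now stands in the red tray, and the cap is back on the bench. The one real doubt is the tray choice, because the pointer stopped close to the red mark.

**Test:** I stood the strut mid-plate, about 1.5 mm off centre by the top camera. I seated the cap at under 6 N and pressed in small steps. The needle stood in the middle of the green band from 19.05 s to 20.15 s, at about 20 N, and it never neared the red.

**Tray choice:** The pointer ended at about 125–126.5 mm by camera, and 126.3 mm from the arm's own travel. The mark's upper edge came out at about 126–128.5 mm. Once I corrected the scene camera's offset, the pointer came out below the mark in every variant, by about 0–4 mm. My earlier, rougher readings disagreed on the sign, from about +1.9 to −2.9 mm. The gap may be within the 2 mm where either tray counts, so I took red as the safer choice.

**Last checks:**
- **Strut:** upright at about (479, −391.5) mm, 2 mm from the tray centre I measured.
- **Cap:** level on the bench at about (472, −107.5) mm.
- **Bystanders:** the sieve and pen look unmoved by eye, and I saw no movement of the mark.
- **Robot:** gripper open and clear of everything, at 33.8 s of the 69 s allowed.

I viewed 14 pictures, four over the budget of 10. The extra ones went mostly on reading the dial and the pointer.

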